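# Load the rinse tank and tuck its cover under the flap

## Task

Lift the steel tray by its green handle, tip it over the white rinse tank so that the three coloured blocks slide off into the tank, and set the tray back down flat on the counter beside the tank. Then take the aluminium cover by its black grip and slide it over the tank, square and fully home, so that its edge tucks in under the blue hinged flap without lifting the flap. Finish while still holding the cover, pressing it down flat so that the soft black seal is squeezed well down, and leave the other things on the counter where they are.

Things in the scene. Friction and masses are not known exactly. Their poses are not given: they have to be found in the camera images.
- tank: White open tank fixed to the counter, outside 120 mm (x) by 150 (y), walls 6 thick and 50 high, floor at 5. Origin: centre of its underside. A black seal frame 10 wide lies all round the rim, top at z = 56. Along the +x side stands a back wall 78 high, its inner face (stop for the cover) at x = +61; the blue flap hangs on it. The mouth is open above from x = -50 to +32, 130 wide in y. Yaw varies.
- flap (a joint): Blue lapped flap, 110 mm wide (y), 3 thick, very light, hinged along y at tank x = +68, z = 66. It rests level by its own weight (0 rad, as at the start), from the back wall to x = +32, flat underside at z = 65: 9 mm free above the untouched seal. The value grows as its front edge is lifted, 3.6 mm per 0.1 rad.
- flap_lip (a point): Middle of the free, slightly upturned front edge of the blue flap, 36 mm in front of the hinge, about 68 mm above the counter.
- seal (a joint): Sinking of the black seal frame in metres: 0 = untouched, 0.005 = squeezed fully down (stop). It stays level. It is springy: the cover's weight alone hardly sinks it, some 9 to 10 N of further push on the cover squeezes it fully down.
- cover: Flat aluminium cover, 118 mm (x) by 148 (y), 4 thick, 0.2 kg, on the counter. Origin: centre of its underside. In its middle stands a black grip rib 12 thick (x), 70 long (y), top at z = 46. Same after half a turn. Home on the tank: edge at the stop (origin at tank x = +2, y = 0), same yaw, underside on the seal, edge 27 mm behind the flap's front edge.
- tray: Steel tray on the counter, 0.22 kg, origin on the underside. Floor 3 mm thick, x = -70 to +60, 82 wide; walls to z = 19 at both sides and +x, open at x = -70: blocks slide off there once that end is tipped down over 20 to 26 degrees (45 empties it). Green upright handle plate at x = +65, 10 thick (x), 60 long (y), top at z = 52. Lies left or right of the tank, the cover on the other side.
- block1: red block 26 x 20 x 16 mm, 25 g, origin at the centre of its underside; starts on the tray's floor
- block2: yellow block 26 x 20 x 16 mm, 25 g, origin at the centre of its underside; starts on the tray's floor
- block3: orange block 26 x 20 x 16 mm, 25 g, origin at the centre of its underside; starts on the tray's floor
- spray: white closed bottle with blue cap, 64 mm across, 170 tall, standing; bystander
- dish: small steel bowl, 100 mm across, 35 tall; bystander
- beaker: clear open cup, 70 mm across, 90 tall; bystander
- carton: cardboard carton 80 x 120 x 60 mm; bystander
- brush: cleaning brush lying on the counter; bystander
- jar: amber jar, 60 mm across, 80 tall; bystander

How it is judged:
On the way, in this order (a step that is already met when the one before it is completed fails the run):
1. the tray is tipped (more than 17 degrees) and all three blocks have slid into the tank (angle between tray's own z axis and vertical above 0.3 rad and horizontal distance between tray and tank below 0.2 m and x of block1 in the frame of tank between -0.056 and 0.056 m and y of block1 in the frame of tank between -0.071 and 0.071 m and z of block1 in the frame of tank between -0.005 and 0.045 m and x of block2 in the frame of tank between -0.056 and 0.056 m and y of block2 in the frame of tank between -0.071 and 0.071 m and z of block2 in the frame of tank between -0.005 and 0.045 m and x of block3 in the frame of tank between -0.056 and 0.056 m and y of block3 in the frame of tank between -0.071 and 0.071 m and z of block3 in the frame of tank between -0.005 and 0.045 m), for 0.1 s.
2. the tray stands flat on the counter beside the tank, let go (height (world z) of tray between -0.01 and 0.008 m and angle between tray's own z axis and vertical below 0.08 rad and linear speed of tray below 0.03 m/s and contact force between the fingers and tray below 0.2 N and horizontal distance between tray and tank above 0.1 m), for 0.2 s.
3. the cover lies on the tank, its edge tucked under the lying flap (x of cover in the frame of tank between -0.009 and 0.008 m and y of cover in the frame of tank between -0.009 and 0.009 m and z of cover in the frame of tank between 0.045 and 0.0595 m and angle between the x axis of cover and the x axis of tank, either way round below 0.1 rad and angle between cover's own z axis and vertical below 0.05 rad and value of joint flap below 0.06 rad), for 0.2 s.
At the end, for the whole second after the job is handed in: Blocks in the tank; tray flat on the counter beside it, let go; cover level (0.05 rad) on the tank, within 9 mm and 0.1 rad of square and home, its edge under the flap, flap lying (under 0.06 rad); fingers still on the cover, seal squeezed at least 2.5 mm (all of step 2 and all of step 3 and x of block1 in the frame of tank between -0.056 and 0.056 m and y of block1 in the frame of tank between -0.071 and 0.071 m and z of block1 in the frame of tank between -0.005 and 0.045 m and x of block2 in the frame of tank between -0.056 and 0.056 m and y of block2 in the frame of tank between -0.071 and 0.071 m and z of block2 in the frame of tank between -0.005 and 0.045 m and x of block3 in the frame of tank between -0.056 and 0.056 m and y of block3 in the frame of tank between -0.071 and 0.071 m and z of block3 in the frame of tank between -0.005 and 0.045 m and value of joint seal between 0.0025 and 0.01 m and contact force between the fingers and cover above 2 N and contact force between cover and tank above 4 N); the arm keeps its last pose, push and grip.
It fails at once if the flap is lifted (0.14 rad, 5 mm at its edge) (value of joint flap above 0.14 rad).
It fails at once if a bystander is pushed away (more than 40 mm) (distance of any of spray, dish, beaker, carton, brush, jar from where it was at the start of the episode above 0.04 m).
It also fails if it takes over 72 s, if anything falls off the work surface, if the arm or the gripper's body presses on something with over 40 N, if the wrist force passes 120 N, or if a joint passes its speed limit or range.

## Robot

A 6-joint arm with a two-finger parallel gripper is mounted at the origin on the work surface. World frame = base frame: x ahead of the robot, y to its left, z up, the work surface at z = 0. Lengths are in m, angles in rad, forces in N, time in s.
With the tool pointing down it reaches from about 0.4 to 0.825 m from the base axis. Payload 7 kg.
Tool frame: the origin (TCP) lies at the very end of the fingers, on their centre line; the grasp point (between the pads) lies 19 mm behind it; z points along the fingers, y is the line along which they close (so a half turn about z gives the same grasp; the last joint's range is limited). The gripper opens to 88 mm and grips with 3 to 60 N. Pads are 19 mm wide; open, the fingers measure 130 mm over their backs; the gripper's body (78 mm by 193 mm) begins 47 mm behind the grasp point.
Start: joints at [1.514, 0.359, 0.012, 0, -1.224, -0.288], TCP at [0.228, 0.635, 0.202] pointing down, gripper open.
Joint ranges: [-3.07, 3.07], [-1.43, 2.12], [-1.02, 1.25], [-3.03, 1.67], [-3.05, -0], [-3.03, 3.03]. Speed limits (rad/s): [2.39, 2.39, 3.01, 3.14, 3.14, 3.14].

## Interface

Orientations are given as a rotation vector (axis times angle).
In Python, from station import bot gives the robot as it stands.
- The arm moves only by the tool arm_command, never from a script. Its argument "series" is a list of rows, each an object with "linear": the shift along the tool's x, y, z in mm, a list of three; "rot": the turn, a rotation vector about the tool's x, y, z in degrees, a list of three; "gripper": the opening, from -1 (shut) to 1 (fully open). In form: [{"linear": [tx, ty, tz], "rot": [wx, wy, wz], "gripper": gripper}, ...]. A call has exactly 10 rows; each row shifts and turns the commanded pose from where the row before left it, along the tool's axes as they then stand; what a row does not reach is not made up. A row lasts 1/12 s, in which the tool goes at most 41.7 mm and 7.16 degrees, less where a joint would pass 70% of its speed; a pose out of reach is approached as far as the arm can. A call is refused whole if a number of a shift passes 41.7 or a number of a turn 7.16, either way. A call with a gripper value outside its range is refused whole. The fingers move at their own pace and stop on an object; the grip force is fixed at half the most. Time passes only in rows, so rows that do not move let the fingers close, or fill a call up. It gives the time, the measured TCP pose, the force, the opening and the grip force at its end, in the units of the state.
- bot.observe(): the state, without advancing time (a new reading comes with each control period).
- bot.capture(name): name is "scene" or "top" or "wrist"; returns a dict with "image" (400x640x3 uint8, red, green, blue), "z_map" (400x640 float32, m along the optical axis (not along the pixel's ray), 0 where there is no reading), "fx", "fy", "cx", "cy" (pixels), "distortion" ([k1, k2, p1, p2, k3] as OpenCV has them; the pictures are not rectified), "origin" and "orientation" of the camera in the world. Camera axes: x right, y down, z forward; pixel columns grow to the right and rows downward; lengths in m; the calibration is good to about 2 mm. A picture is of the moment at which its call begins.
- bot.job_done(): hands the job in; it is judged then, once.
The state is a dict: "clock": time; "qpos": joint angles; "qvel": joint speeds; "joint_efforts": joint torques, N m; "ee_pos": TCP position; "tool_rot": TCP orientation; "force": force on the tool from outside, world axes, zero at the start; "moment": the same for the moment, N m; "opening": finger opening in m; "gripper_force": force on a finger pad.
Only numpy, scipy, OpenCV 4.12 (cv2) and the standard library are available. Lean on these libraries where they do the work, as an engineer would, in place of code of your own. Each camera call takes 0.05 s, during which the arm holds its last target. There are 200 camera calls.

## Working session

There is one attempt and no reset: what is moved stays moved. The work goes in short steps, Python scripts to look and compute and a tool call to move; the robot and the scene stay as the last step left them, time stands still between calls to the robot, and variables do not carry over. Pictures are saved under pics/ and viewed, at most 10 in all, crops included, and the job is handed in when it is done.

Besides the shell and the picture viewer there is one more tool, called after "Call:" as name(argument=value, ...), one argument or row to a line, values as JSON. arm_command: Moves the arm, as the interface text tells. Its arguments: {"type":"object","properties":{"series":{"type":"array","items":{"type":"object","properties":{"linear":{"type":"array","items":{"type":"number"}},"rot":{"type":"array","items":{"type":"number"}},"gripper":{"type":"number"}}}}},"required":["series"]}

```bash
ls; mkdir -p pics
cat > h.py <<'E'
import numpy as np, cv2
from scipy.spatial.transform import Rotation as R
from station import bot
def cap(n):
    c=bot.capture(n); K=np.array([[c['fx'],0,c['cx']],[0,c['fy'],c['cy']],[0,0,1.]]); c['K']=K; c['D']=np.array(c['distortion'],float)
    o=np.array(c['orientation'],float); c['R']=o if o.shape==(3,3) else (R.from_rotvec(o).as_matrix() if o.size==3 else R.from_quat(o).as_matrix())
    c['o']=np.array(c['origin']); return c
def rays(c,px):
    u=cv2.undistortPoints(np.array(px,float).reshape(-1,1,2),c['K'],c['D']).reshape(-1,2)
    return np.c_[u,np.ones(len(u))]@c['R'].T
def plane(c,px,z):
    r=rays(c,px); return c['o']+r*((z-c['o'][2])/r[:,2:3])
def cloud(c):
    v,u=np.nonzero(c['z_map']>0); px=np.c_[u,v]
    return px, c['o']+rays(c,px)*c['z_map'][v,u][:,None]
def save(c,n): cv2.imwrite('pics/'+n,c['image'][:,:,::-1])
E
python3 - <<'E'
from h import *
s=bot.observe(); print(s)
for n in('scene','top'):
    c=cap(n); save(c,n+'0.png'); print(n,c['o'],c['orientation'],c['K'].tolist(),c['D']); np.save(n+'.npy',c,allow_pickle=True)
E
```

```text
pics
{'clock': 0.0, 'qpos': array([ 1.51408443e+00,  3.59370439e-01,  1.10298458e-02, -3.42395907e-04,
       -1.22411345e+00, -2.88093965e-01]), 'qvel': array([-0.00066813,  0.00112165, -0.0015259 , -0.0008675 ,  0.00081913,
        0.00095535]), 'joint_efforts': array([-8.50701781e-04, -5.82715201e+01,  2.93045032e+01,  6.99696243e+00,
        6.78741460e-03, -1.82759322e-04]), 'ee_pos': array([0.22801493, 0.63473724, 0.20152214]), 'tool_rot': array([ 3.09332951e+00, -5.38832187e-01, -2.01615912e-04]), 'force': array([-0.23022355, -0.22089076,  0.55250541]), 'moment': array([-0.00018339, -0.00010459, -0.01840515]), 'gripper_force': 0.0, 'opening': 0.08785384776308465}
scene [ 1.18809427 -0.41641072  1.26600419] [-2.33946496 -1.16266786  0.36161804] [[400.9093762824058, 0.0, 317.5052389007935], [0.0, 400.9093762824058, 199.43746511229912], [0.0, 0.0, 1.0]] [-0.04417273  0.          0.          0.          0.        ]
top [0.30235859 0.02465854 1.45951521] [-2.11251105  2.14313779 -0.21983467] [[398.7808765229323, 0.0, 312.60841801125383], [0.0, 398.7808765229323, 201.9060422801224], [0.0, 0.0, 1.0]] [-0.09850144  0.          0.          0.          0.        ]
```

View pics/top0.png

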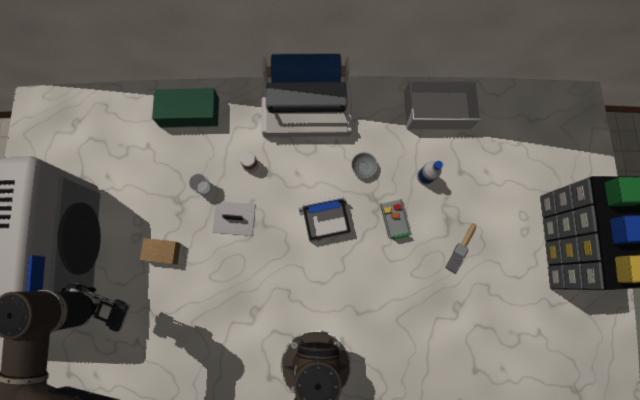

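View pics/scene0.png

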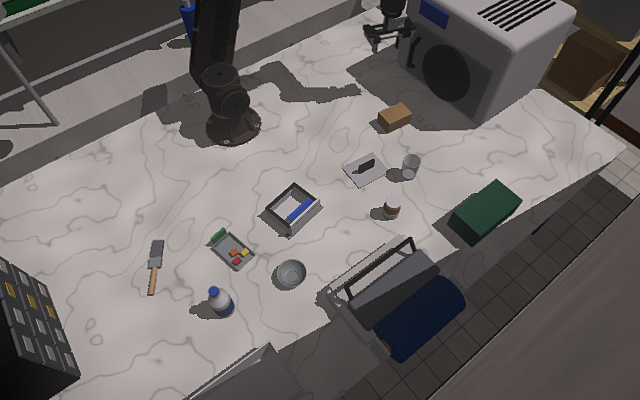

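The top view shows the tank at about (326,219), with its blue flap on the far side (324,207). The tray is at (396,219), green handle near the robot (400,237). The cover is at (235,218) with its grip at (235,216). The carton is at (160,251), beaker (202,187), jar (249,162), dish (365,166), spray (430,172) and brush (462,248).

```bash
cat > m.py <<'E'
from h import *
def rect(p,name):
    r=cv2.minAreaRect(p[:,:2].astype(np.float32)*1000); print(name,len(p),np.round(r[0],1),np.round(r[1],1),round(r[2],1),'mean',np.round(p.mean(0)*1000,1))
for n in('top','scene'):
    c=np.load(n+'.npy',allow_pickle=True).item(); px,P=cloud(c); hsv=cv2.cvtColor(c['image'],cv2.COLOR_RGB2HSV)[px[:,1],px[:,0]].astype(int)
    Hh,S,V=hsv.T; x,y,z=P.T
    print(n); ctr=plane(c,[(326,219)] if n=='top' else [(293,208)],.056)[0]; print('tankguess',ctr)
    near=np.hypot(x-ctr[0],y-ctr[1])<.115
    rect(P[near&(z>.047)&(z<.062)],'rim'); rect(P[near&(z>.03)],'tankall')
    rect(P[near&(Hh>100)&(Hh<130)&(S>120)&(z>.04)],'flap')
    g=(abs(Hh-60)<20)&(S>80)&(x<.65)&(x>.2)&(z<.09)&(abs(y)<.4); rect(P[g],'green'); rect(P[g&(z>.044)],'greentop')
    gc=P[g].mean(0); t=(np.hypot(x-gc[0],y-gc[1])<.16)&(z>.012)&(z<.06)&(abs(y-ctr[1])>.1)&(x<.55+.1); rect(P[t],'tray')
    cc=plane(c,[(235,218)] if n=='top' else [(365,170)],.004)[0]; k=(np.hypot(x-cc[0],y-cc[1])<.11)
    rect(P[k&(z>.03)&(z<.06)],'grip'); print(np.percentile(z[k],[5,50,95]))
    for nm,(a,b) in dict(red=(0,4),orange=(6,16),yellow=(20,32)).items():
        q=(np.hypot(x-gc[0]-.07,y-gc[1])<.12)&(Hh>=a)&(Hh<=b)&(S>150)&(V>90); q.sum() and rect(P[q],nm)
    cr=c['image'][150:260,190:480] if n=='top' else c['image'][130:290,180:460]
    cv2.imwrite(f'pics/{n}1.png',cv2.resize(cr[:,:,::-1],None,fx=2.7,fy=2.7,interpolation=cv2.INTER_CUBIC))
E
python3 m.py
```

```text
top
tankguess [ 0.51097955 -0.04532391  0.056     ]
rim 323 [512.9 -45.6] [124.  150.3] 10.9 mean [495.9 -50.2  56. ]
tankall 744 [515.7 -44.9] [133.5 151.3] 11.7 mean [529.8 -42.   63.8]
flap 220 [555.2 -39.1] [ 26.1 114.5] 10.2 mean [555.  -37.   69.2]
green 50 [ 449.7 -314.7] [ 8.9 54.7] 12.1 mean [ 448.5 -311.7   46.1]
greentop 38 [ 449.8 -314.8] [ 8.6 54.5] 9.9 mean [ 449.8 -315.2   51.9]
tray 284 [ 517.8 -321.5] [139.7 120. ] 11.7 mean [ 516.4 -302.    24.7]
grip 74 [527.8 292.1] [64.5 12.3] 85.3 mean [527.3 292.   44.7]
[-0.00374167  0.00257358  0.01042566]
red 29 [ 560.1 -311.4] [16.4 20.5] 11.7 mean [ 559.  -312.1   18.2]
orange 32 [ 527.6 -302.9] [23.9 15.6] 87.2 mean [ 527.3 -301.8   18.2]
yellow 28 [ 547.2 -274.4] [14.9 22.9] 2.9 mean [ 547.1 -273.7   18.8]
scene
tankguess [ 0.52894341 -0.05325243  0.056     ]
rim 368 [515.4 -46.5] [135.8 154.1] 10.7 mean [506.6 -53.2  55.1]
tankall 953 [515.7 -46.9] [135.9 154.8] 11.4 mean [533.9 -48.7  57.9]
flap 184 [553.9 -39.1] [ 24.6 111. ] 12.0 mean [553.6 -40.7  68.6]
green 47 [ 451.4 -316.8] [ 9.8 56.3] 9.5 mean [ 451.9 -315.6   48.3]
greentop 40 [ 451.4 -316.8] [ 9.8 56.3] 9.5 mean [ 451.9 -317.7   51.5]
tray 385 [ 513.6 -306.1] [139.9  83.6] 11.7 mean [ 502.3 -309.1   25.2]
grip 78 [528.  291.4] [70.2 15.5] 84.5 mean [529.7 290.6  42.4]
[-0.00399436  0.00210003  0.02288567]
red 36 [ 562.6 -313.3] [18.5 21.6] 7.8 mean [ 562.5 -313.8   18.1]
orange 35 [ 528.5 -305. ] [22.6 21.8] 88.0 mean [ 529.3 -305.2   18.2]
yellow 34 [ 550.7 -276.7] [17.5 23. ] 15.1 mean [ 551.2 -276.    18.8]
```

View pics/top1.png

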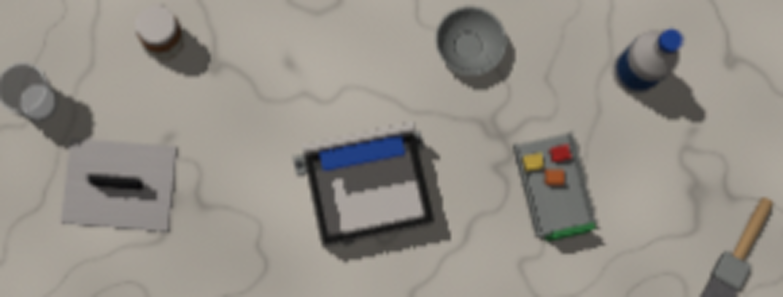

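The zoomed crop confirms the layout: the blocks sit near the tray's open far end, and tank and tray are both yawed about +11°. I'll move towards the cover and take wrist views along the way.

Call:
arm_command(
  series=[
    {"linear": [33, 22, -8], "rot": [0, 0, 0], "gripper": 1},
    {"linear": [33, 22, -8], "rot": [0, 0, 0], "gripper": 1},
    {"linear": [33, 22, -8], "rot": [0, 0, 0], "gripper": 1},
    {"linear": [33, 22, -8], "rot": [0, 0, 0], "gripper": 1},
    {"linear": [33, 22, -8], "rot": [0, 0, 0], "gripper": 1},
    {"linear": [33, 22, -8], "rot": [0, 0, 0], "gripper": 1},
    {"linear": [33, 22, -8], "rot": [0, 0, 0], "gripper": 1},
    {"linear": [33, 22, -8], "rot": [0, 0, 0], "gripper": 1},
    {"linear": [33, 22, -8], "rot": [0, 0, 0], "gripper": 1},
    {"linear": [33, 22, -8], "rot": [0, 0, 0], "gripper": 1},
  ],
)

```text
clock: 0.93
ee_pos: [0.4649, 0.3148, 0.2828]
tool_rot: [3.095, -0.538, -0.0]
force: [0.7, 0.4, 0.5]
opening: 0.0875
gripper_force: 0.0
```

Run:
```python
from h import *
s=bot.observe(); print(s['ee_pos'],s['tool_rot'],s['clock'],s['qvel'].round(2))
c=cap('wrist'); save(c,'w1.png'); np.save('w1.npy',c,allow_pickle=True); print(c['o'],c['R'],c['K'][0],c['D'])
```

```text
[0.46491931 0.31480163 0.28277321] [ 3.09504544e+00 -5.38447143e-01 -3.56249036e-04] 0.9333 [-0.85 -0.02  0.18  0.   -0.21  0.85]
[0.52958939 0.29136585 0.46583714] [[-3.38495224e-01 -9.09375936e-01 -2.41777565e-01]
 [-9.40967924e-01  3.27291806e-01  8.63680454e-02]
 [ 5.90793788e-04  2.56740104e-01 -9.66480300e-01]] [338.45599475   0.         325.83359116] [-0.04498686  0.          0.          0.          0.        ]
```

View pics/w1.png

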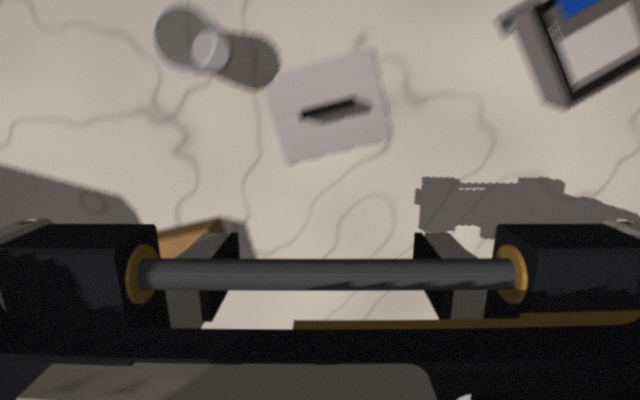

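The wrist view shows the cover at about (330,105) with its grip at (336,107), and the tank corner at the upper right (565,60). Next is a view of the tank.

Call:
arm_command(
  series=[
    {"linear": [6, 40, 0], "rot": [0, 0, 0], "gripper": 1},
    {"linear": [6, 40, 0], "rot": [0, 0, 0], "gripper": 1},
    {"linear": [6, 40, 0], "rot": [0, 0, 0], "gripper": 1},
    {"linear": [6, 40, 0], "rot": [0, 0, 0], "gripper": 1},
    {"linear": [6, 40, 0], "rot": [0, 0, 0], "gripper": 1},
    {"linear": [6, 40, 0], "rot": [0, 0, 0], "gripper": 1},
    {"linear": [6, 40, 0], "rot": [0, 0, 0], "gripper": 1},
    {"linear": [6, 40, 0], "rot": [0, 0, 0], "gripper": 1},
    {"linear": [0, 0, 0], "rot": [0, 0, 0], "gripper": 1},
    {"linear": [0, 0, 0], "rot": [0, 0, 0], "gripper": 1},
  ],
)

```text
clock: 1.82
ee_pos: [0.4007, -0.0025, 0.2826]
tool_rot: [-3.093, 0.545, -0.001]
force: [0.6, 0.4, 0.2]
opening: 0.0876
gripper_force: 0.0
```

Run:
```python
from h import *
from m import rect
print('-----')
c=np.load('w1.npy',allow_pickle=True).item(); px,P=cloud(c); x,y,z=P.T
k=np.hypot(x-.528,y-.292)<.1
rect(P[k&(z>.02)&(z<.06)],'grip all'); rect(P[k&(z>.04)&(z<.06)],'grip top')
im=c['image'].astype(int); print(im[80,300],im[130,330],im[180,300],im[60,400])
zz=z[k]; print(np.percentile(zz,[5,25,50,75,95]))
rect(P[k&(z>.002)&(z<.0065)],'plate')
c=cap('wrist'); save(c,'w2.png'); np.save('w2.npy',c,allow_pickle=True)
px,P=cloud(c); hsv=cv2.cvtColor(c['image'],cv2.COLOR_RGB2HSV)[px[:,1],px[:,0]].astype(int); H,S,V=hsv.T; x,y,z=P.T
near=(np.hypot(x-.513,y+.046)<.115)
dark=V<60
rect(P[near&(z>.052)&(z<.060)],'rim'); rect(P[near&(z>.052)&(z<.06)&dark],'rimdark')
f=near&(H>100)&(H<130)&(S>120); rect(P[f&(z>.05)],'flap'); print(np.percentile(z[f],[1,10,50,90,99]))
rect(P[near&(z>.072)&(z<.085)],'backwall')
```

```text
top
tankguess [ 0.51097955 -0.04532391  0.056     ]
rim 323 [512.9 -45.6] [124.  150.3] 10.9 mean [495.9 -50.2  56. ]
tankall 744 [515.7 -44.9] [133.5 151.3] 11.7 mean [529.8 -42.   63.8]
flap 220 [555.2 -39.1] [ 26.1 114.5] 10.2 mean [555.  -37.   69.2]
green 50 [ 449.7 -314.7] [ 8.9 54.7] 12.1 mean [ 448.5 -311.7   46.1]
greentop 38 [ 449.8 -314.8] [ 8.6 54.5] 9.9 mean [ 449.8 -315.2   51.9]
tray 284 [ 517.8 -321.5] [139.7 120. ] 11.7 mean [ 516.4 -302.    24.7]
grip 74 [527.8 292.1] [64.5 12.3] 85.3 mean [527.3 292.   44.7]
[-0.00374167  0.00257358  0.01042566]
red 29 [ 560.1 -311.4] [16.4 20.5] 11.7 mean [ 559.  -312.1   18.2]
orange 32 [ 527.6 -302.9] [23.9 15.6] 87.2 mean [ 527.3 -301.8   18.2]
yellow 28 [ 547.2 -274.4] [14.9 22.9] 2.9 mean [ 547.1 -273.7   18.8]
scene
tankguess [ 0.52894341 -0.05325243  0.056     ]
rim 368 [515.4 -46.5] [135.8 154.1] 10.7 mean [506.6 -53.2  55.1]
tankall 953 [515.7 -46.9] [135.9 154.8] 11.4 mean [533.9 -48.7  57.9]
flap 184 [553.9 -39.1] [ 24.6 111. ] 12.0 mean [553.6 -40.7  68.6]
green 47 [ 451.4 -316.8] [ 9.8 56.3] 9.5 mean [ 451.9 -315.6   
[... 421 characters left out ...]
 23. ] 15.1 mean [ 551.2 -276.    18.8]
-----
grip all 569 [527.8 293.6] [69.8 12.1] 84.8 mean [527.6 294.3  46.5]
grip top 569 [527.8 293.6] [69.8 12.1] 84.8 mean [527.6 294.3  46.5]
[169 160 156] [161 153 151] [193 183 171] [175 164 154]
[0.00135113 0.38524806 0.39730393 0.413915   0.4213752 ]
plate 10071 [528.5 291.8] [196.1 198.1] 37.2 mean [529.6 291.6   4.6]
rim 2967 [510.2 -46.7] [121.  151.7] 10.3 mean [491.5 -47.9  56.7]
rimdark 2609 [510.5 -46.3] [120.7 150. ] 10.6 mean [491.9 -48.4  56.7]
flap 4406 [488.4 -17.4] [145.9 176.2] 87.0 mean [500.2 -28.3 208.1]
[0.06663815 0.06814497 0.07042063 0.41476466 0.41678814]
backwall 1054 [557.8 -27.1] [ 40.5 130.8] 9.9 mean [565.6  -9.2  77.5]
```

View pics/w2.png

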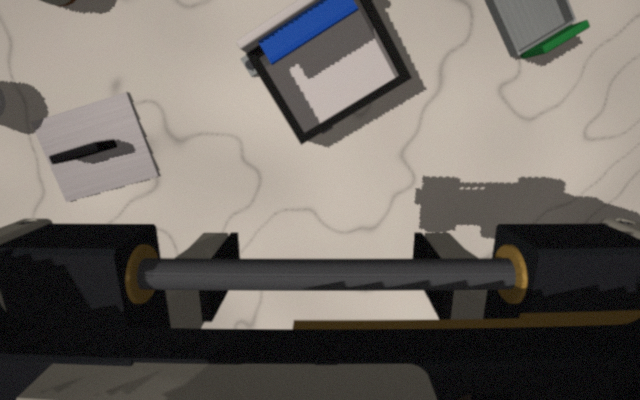

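The wrist view shows the tank with a full black rim (corners about (303,140), (408,75), (245,50)) and the flap at (310,27); its centre comes out at (510.4,-46.5) mm with yaw 10.4°. Next I turn towards the tray.

Call:
arm_command(
  series=[
    {"linear": [9, 11, 0], "rot": [0, 0, 7.1], "gripper": 1},
    {"linear": [11, 10, 0], "rot": [0, 0, 7.1], "gripper": 1},
    {"linear": [12, 9, 0], "rot": [0, 0, 7.1], "gripper": 1},
    {"linear": [13, 7, 0], "rot": [0, 0, 7.1], "gripper": 1},
    {"linear": [13, 6, 0], "rot": [0, 0, 7.1], "gripper": 1},
    {"linear": [14, 4, 0], "rot": [0, 0, 7.1], "gripper": 1},
    {"linear": [14, 2, 0], "rot": [0, 0, 7.1], "gripper": 1},
    {"linear": [15, 0, 0], "rot": [0, 0, 7.1], "gripper": 1},
    {"linear": [15, -2, 0], "rot": [0, 0, 2.4], "gripper": 1},
    {"linear": [0, 0, 0], "rot": [0, 0, 0], "gripper": 1},
  ],
)

```text
clock: 2.7
ee_pos: [0.4472, -0.1252, 0.2817]
tool_rot: [2.422, -1.999, -0.002]
force: [0.3, 0.1, 0.2]
opening: 0.0878
gripper_force: 0.0
```

```bash
sed -i 's/^for n in/if __name__=="__main__":\n  for n in/; ' m.py
python3 - <<'E'
s=open('m.py').read().split('if __name__')[0]; open('m.py','w').write(s)
E
cat >> h.py <<'E'
def pose():
    s=bot.observe(); M=R.from_rotvec(s['tool_rot']).as_matrix(); return s['ee_pos']*1000,M,s
def toolshift(target_mm):
    p,M,s=pose(); return M.T@(np.array(target_mm)-p)
def yaw():
    p,M,s=pose(); return np.degrees(np.arctan2(M[1,0],M[0,0]))
E
python3 - <<'E'
from m import *
p,M,s=pose(); print(p,yaw(),s['clock'],s['qpos'].round(2))
c=cap('wrist'); save(c,'w3.png')
px,P=cloud(c); hsv=cv2.cvtColor(c['image'],cv2.COLOR_RGB2HSV)[px[:,1],px[:,0]].astype(int); H,S,V=hsv.T; x,y,z=P.T
near=(np.hypot(x-.5,y+.305)<.16)&(z<.1)
g=near&(abs(H-60)<20)&(S>80); rect(P[g&(z>.047)],'handle top'); rect(P[near&(z>.015)&(z<.023)],'tray wall');rect(P[near&(z>.012)],'tray all')
h=P[g&(z>.047)].mean(0)*1000; print(h)
r=cv2.minAreaRect(P[g&(z>.047)][:,:2].astype(np.float32)*1000)[0]
print(toolshift([r[0],r[1],30]))
E
```

```text
[ 447.15096473 -125.18892631  281.6501127 ] -79.06612196913595 2.7 [ 0.15 -0.04 -0.3   0.   -1.32  0.04]
handle top 258 [ 447.3 -301.7] [ 9.2 29.1] 12.3 mean [ 447.2 -301.3   52.5]
tray wall 1303 [ 510.9 -288.1] [138.9  51.2] 11.2 mean [ 524.  -282.1   19.5]
tray all 1748 [ 510.3 -288.2] [140.1  51.2] 11.2 mean [ 508.  -285.5   24.7]
[ 447.22494909 -301.2545773    52.4545042 ]
[174.01586951  32.89253488 251.66687909]
```

Call:
arm_command(
  series=[
    {"linear": [27, 4.8, 25], "rot": [0, 0, 0], "gripper": 0},
    {"linear": [27, 4.8, 25], "rot": [0, 0, 0], "gripper": 0},
    {"linear": [27, 4.8, 25], "rot": [0, 0, 0], "gripper": 0},
    {"linear": [27, 4.8, 25], "rot": [0, 0, 0], "gripper": 0},
    {"linear": [27, 4.8, 25], "rot": [0, 0, 0], "gripper": 0},
    {"linear": [27, 4.8, 25], "rot": [0, 0, 0], "gripper": 0},
    {"linear": [27, 4.8, 25], "rot": [0, 0, 0], "gripper": 0},
    {"linear": [0, 0, 20], "rot": [0, 0, 0], "gripper": 0},
    {"linear": [0, 0, 0], "rot": [0, 0, 0], "gripper": 0},
    {"linear": [0, 0, 0], "rot": [0, 0, 0], "gripper": 0},
  ],
)

```text
clock: 3.58
ee_pos: [0.4488, -0.3158, 0.0866]
tool_rot: [2.425, -1.995, -0.005]
force: [0.4, 0.3, 1.1]
opening: 0.0443
gripper_force: 0.0
```

Run:
```python
from m import *
p,M,s=pose(); print(p,yaw(),s['opening'],toolshift([450.2,-316.5,20]),s['qpos'].round(2))
```

```text
[ 448.82265057 -315.8391025    86.55469528] -78.86961704430699 0.04425024518405455 [ 1.00877848 -1.41566581 66.5495274 ] [-0.26  0.26 -0.42 -0.   -0.89  0.45]
```

Call:
arm_command(
  series=[
    {"linear": [0.3, -0.5, 22], "rot": [0, 0, 0], "gripper": 0},
    {"linear": [0.3, -0.5, 22], "rot": [0, 0, 0], "gripper": 0},
    {"linear": [0.4, -0.4, 22], "rot": [0, 0, 0], "gripper": 0},
    {"linear": [0, 0, 0], "rot": [0, 0, 0], "gripper": 0},
    {"linear": [0, 0, 0], "rot": [0, 0, 0], "gripper": -1},
    {"linear": [0, 0, 0], "rot": [0, 0, 0], "gripper": -1},
    {"linear": [0, 0, 0], "rot": [0, 0, 0], "gripper": -1},
    {"linear": [0, 0, 0], "rot": [0, 0, 0], "gripper": -1},
    {"linear": [0, 0, 0], "rot": [0, 0, 0], "gripper": -1},
    {"linear": [0, 0, 0], "rot": [0, 0, 0], "gripper": -1},
  ],
)

```text
clock: 4.42
ee_pos: [0.451, -0.3177, 0.0222]
tool_rot: [-2.425, 1.997, -0.002]
force: [0.1, 1.1, 5.7]
opening: 0.0095
gripper_force: 29.2
```

Call:
arm_command(
  series=[
    {"linear": [0, 0, -5], "rot": [0, 0, 0], "gripper": -1},
    {"linear": [0, 0, -15], "rot": [0, 0, 0], "gripper": -1},
    {"linear": [0, 0, -25], "rot": [0, 0, 0], "gripper": -1},
    {"linear": [0, 0, -30], "rot": [0, 0, 0], "gripper": -1},
    {"linear": [0, 0, -30], "rot": [0, 0, 0], "gripper": -1},
    {"linear": [-5, 0, -20], "rot": [0, 0, 0], "gripper": -1},
    {"linear": [-12, 0, -15], "rot": [0, 0, 0], "gripper": -1},
    {"linear": [-20, 0, -8], "rot": [0, 0, 0], "gripper": -1},
    {"linear": [-26, 0, 0], "rot": [0, 0, 0], "gripper": -1},
    {"linear": [-30, 0, 0], "rot": [0, 0, 0], "gripper": -1},
  ],
)

```text
clock: 5.25
ee_pos: [0.4323, -0.226, 0.1698]
tool_rot: [-2.423, 2.0, 0.0]
force: [0.5, 0.1, -3.2]
opening: 0.0094
gripper_force: 31.2
```

Call:
arm_command(
  series=[
    {"linear": [-30, 0, 0], "rot": [0, 0, 0], "gripper": -1},
    {"linear": [-30, 0, 0], "rot": [0, 0, 0], "gripper": -1},
    {"linear": [-30, 0, 0], "rot": [0, 0, 0], "gripper": -1},
    {"linear": [-28, 0, 0], "rot": [0, 0, 0], "gripper": -1},
    {"linear": [-22, 0, 0], "rot": [0, 0, 0], "gripper": -1},
    {"linear": [-14, 0, 0], "rot": [0, 0, 0], "gripper": -1},
    {"linear": [-7, 0, 0], "rot": [0, 0, 0], "gripper": -1},
    {"linear": [-2, 0, 0], "rot": [0, 0, 0], "gripper": -1},
    {"linear": [0, 0, 0], "rot": [0, 0, 0], "gripper": -1},
    {"linear": [0, 0, 0], "rot": [0, 0, 0], "gripper": -1},
  ],
)

```text
clock: 6.08
ee_pos: [0.4016, -0.0668, 0.1694]
tool_rot: [2.424, -1.997, -0.0]
force: [-1.2, -0.5, -3.2]
opening: 0.0095
gripper_force: 31.0
```

Run:
```python
from m import *
p,M,s=pose(); print(p,yaw(),s['opening'],s['qpos'].round(2),s['force'])
c=cap('top'); px,P=cloud(c); hsv=cv2.cvtColor(c['image'],cv2.COLOR_RGB2HSV)[px[:,1],px[:,0]].astype(int); H,S,V=hsv.T; x,y,z=P.T
near=(np.hypot(x-.5,y+.06)<.2)&(z>.1)&(z<.22)
for nm,(a,b) in dict(red=(0,4),orange=(6,16),yellow=(20,32)).items():
    q=near&(H>=a)&(H<=b)&(S>150)&(V>90); print(nm,q.sum(),P[q].mean(0).round(3) if q.any() else '')
c=cap('scene'); save(c,'s2.png')
yw=np.radians(10.4); u=np.array([np.cos(yw),np.sin(yw),0]); T=np.array([510.4,-46.5,0])
d=p-T; print('tank frame',d@u, -d[0]*u[1]+d[1]*u[0], p[2])
```

```text
[401.56545572 -66.84295075 169.38847422] -78.96740116253923 0.009475184741565222 [ 0.33 -0.07 -0.59  0.   -1.06 -0.13] [-1.19248594 -0.50257458 -3.17255751]
red 0 
orange 0 
yellow 0 
tank frame -110.71884487416973 -0.3620270865425006 169.38847422262265
```

View pics/s2.png

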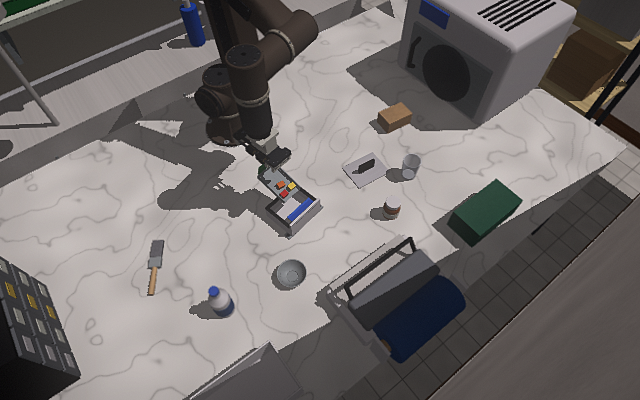

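The scene view shows the tray held level at about (280,185), open end over the tank, blocks still aboard near (288,188). I'll begin tipping.

Call:
arm_command(
  series=[
    {"linear": [0, 6.7, 3.7], "rot": [-3.5, 0, 0], "gripper": -1},
    {"linear": [0, 6.5, 4.2], "rot": [-3.5, 0, 0], "gripper": -1},
    {"linear": [0, 6.2, 4.5], "rot": [-3.5, 0, 0], "gripper": -1},
    {"linear": [0, 5.9, 4.9], "rot": [-3.5, 0, 0], "gripper": -1},
    {"linear": [0, 2.3, 3], "rot": [-2, 0, 0], "gripper": -1},
    {"linear": [0, 2.3, 3], "rot": [-2, 0, 0], "gripper": -1},
    {"linear": [0, 0, 0], "rot": [0, 0, 0], "gripper": -1},
    {"linear": [0, 0, 0], "rot": [0, 0, 0], "gripper": -1},
    {"linear": [0, 0, 0], "rot": [0, 0, 0], "gripper": -1},
    {"linear": [0, 0, 0], "rot": [0, 0, 0], "gripper": -1},
  ],
)

```text
clock: 7.02
ee_pos: [0.3695, -0.0727, 0.1503]
tool_rot: [2.228, -1.835, -0.289]
force: [0.3, -0.1, -2.7]
opening: 0.0097
gripper_force: 29.8
```

```bash
cat >> h.py <<'E'
YW=np.radians(10.4); U=np.array([np.cos(YW),np.sin(YW),0]); T=np.array([510.4,-46.5,0])
def tk(p): d=np.asarray(p)-T; return np.array([d@U,-d[0]*U[1]+d[1]*U[0],p[2]])
E
python3 - <<'E'
from m import *
p,M,s=pose(); print(tk(p),np.degrees(np.arccos(-M[2,2])),s['qpos'].round(2),s['force'],s['gripper_force'])
c=cap('scene'); px,P=cloud(c); hsv=cv2.cvtColor(c['image'],cv2.COLOR_RGB2HSV)[px[:,1],px[:,0]].astype(int); H,S,V=hsv.T; x,y,z=P.T
near=(np.hypot(x-.5,y+.06)<.2)&(z>.0)&(z<.22)
for nm,(a,b) in dict(red=(0,4),orange=(6,16),yellow=(20,32)).items():
    q=near&(H>=a)&(H<=b)&(S>150)&(V>60); print(nm,q.sum(),tk(np.median(P[q],0)*1000).round() if q.any() else '')
E
```

```text
[-143.3171536    -0.33004427  150.31642335] 17.890713578368587 [ 0.3   0.12 -0.47 -0.03 -1.29 -0.09] [ 0.26567702 -0.09221964 -2.65177703] 29.754670690745115
red 26 [-20. -27.  25.]
orange 19 [  1. -12.  22.]
yellow 24 [-17.  17.  26.]
```

Call:
arm_command(
  series=[
    {"linear": [0, 2.3, 3], "rot": [-2, 0, 0], "gripper": -1},
    {"linear": [0, -0.8, -2.5], "rot": [-2, 0, 0], "gripper": -1},
    {"linear": [0, -0.8, -2.5], "rot": [-2, 0, 0], "gripper": -1},
    {"linear": [0, -0.8, -2.5], "rot": [-2, 0, 0], "gripper": -1},
    {"linear": [0, -0.7, -5.4], "rot": [-2.7, 0, 0], "gripper": -1},
    {"linear": [0, -0.7, -5.4], "rot": [-2.7, 0, 0], "gripper": -1},
    {"linear": [0, -0.7, -5.4], "rot": [-2.7, 0, 0], "gripper": -1},
    {"linear": [0, 0, 0], "rot": [0, 0, 0], "gripper": -1},
    {"linear": [0, 0, 0], "rot": [0, 0, 0], "gripper": -1},
    {"linear": [0, 0, 0], "rot": [0, 0, 0], "gripper": -1},
  ],
)

```text
clock: 7.9
ee_pos: [0.3806, -0.0704, 0.1667]
tool_rot: [2.034, -1.676, -0.514]
force: [-0.1, -0.1, -1.8]
opening: 0.0093
gripper_force: 29.3
```

Run:
```python
from m import *
p,M,s=pose(); print(tk(p),np.degrees(np.arccos(-M[2,2])),s['force'],s['gripper_force'])
for n in('scene','top'):
  c=cap(n); px,P=cloud(c); hsv=cv2.cvtColor(c['image'],cv2.COLOR_RGB2HSV)[px[:,1],px[:,0]].astype(int); H,S,V=hsv.T; x,y,z=P.T
  near=(np.hypot(x-.5,y+.06)<.2)&(z>.0)&(z<.22)
  for nm,(a,b) in dict(red=(0,4),orange=(6,16),yellow=(20,32)).items():
    q=near&(H>=a)&(H<=b)&(S>150)&(V>60); print(nm,q.sum(),tk(np.median(P[q],0)*1000).round() if q.any() else '')
  if n=='scene': cv2.imwrite('pics/s3.png',cv2.resize(c['image'][120:270,210:390,::-1],None,fx=3.5,fy=3.5,interpolation=cv2.INTER_CUBIC))
```

```text
[-1.31991886e+02 -5.48409996e-02  1.66697343e+02] 34.08432731559713 [-0.13880186 -0.07043014 -1.7640352 ] 29.318976681679487
red 28 [-19. -27.  25.]
orange 19 [  2. -12.  22.]
yellow 27 [-16.  15.  25.]
red 0 
orange 0 
yellow 0
```

View pics/s3.png

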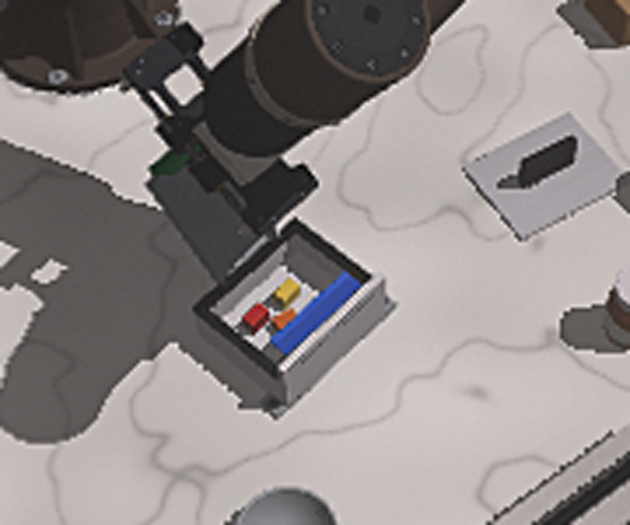

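The crop shows all three blocks lying on the tank floor (red at (256,317), yellow (288,293), orange (285,320)) and an empty tray. Taking the tray back.

Call:
arm_command(
  series=[
    {"linear": [10, -3.5, 0], "rot": [5.68, 0, 0], "gripper": -1},
    {"linear": [20, -3.5, 0], "rot": [5.68, 0, 0], "gripper": -1},
    {"linear": [30, -3.5, 0], "rot": [5.68, 0, 0], "gripper": -1},
    {"linear": [30, -3.5, 0], "rot": [5.68, 0, 0], "gripper": -1},
    {"linear": [30, -3.5, 0], "rot": [5.68, 0, 0], "gripper": -1},
    {"linear": [30, -3.5, 0], "rot": [5.68, 0, 0], "gripper": -1},
    {"linear": [35, 0, 0], "rot": [0, 0, 0], "gripper": -1},
    {"linear": [35, 0, 0], "rot": [0, 0, 0], "gripper": -1},
    {"linear": [25, 0, 0], "rot": [0, 0, 0], "gripper": -1},
    {"linear": [11, 0, 0], "rot": [0, 0, 0], "gripper": -1},
  ],
)

```text
clock: 8.83
ee_pos: [0.4487, -0.3208, 0.1609]
tool_rot: [2.423, -2.0, 0.003]
force: [0.6, 0.8, 0.7]
opening: 0.0006
gripper_force: 0.0
```

Call:
arm_command(
  series=[
    {"linear": [0, 0, 20], "rot": [0, 0, 0], "gripper": -1},
    {"linear": [0, 0, 30], "rot": [0, 0, 0], "gripper": -1},
    {"linear": [0, 0, 30], "rot": [0, 0, 0], "gripper": -1},
    {"linear": [0, 0, 15], "rot": [0, 0, 0], "gripper": -1},
    {"linear": [0, 0, 0], "rot": [0, 0, 0], "gripper": -1},
    {"linear": [0, 0, 0], "rot": [0, 0, 0], "gripper": -1},
    {"linear": [0, 0, 0], "rot": [0, 0, 0], "gripper": -1},
    {"linear": [0, 0, 0], "rot": [0, 0, 0], "gripper": -1},
    {"linear": [0, 0, 0], "rot": [0, 0, 0], "gripper": -1},
    {"linear": [0, 0, 0], "rot": [0, 0, 0], "gripper": -1},
  ],
)

```text
clock: 9.67
ee_pos: [0.4495, -0.3181, 0.0661]
tool_rot: [-2.425, 1.997, -0.003]
force: [-0.0, -0.5, -0.3]
opening: 0.0006
gripper_force: 0.0
```

Run:
```python
from m import *
p,M,s=pose(); print(p,yaw(),(R.from_matrix(M).inv()).apply([0,0,-1]),s['force'],s['gripper_force'])
c=cap('scene'); px,P=cloud(c); hsv=cv2.cvtColor(c['image'],cv2.COLOR_RGB2HSV)[px[:,1],px[:,0]].astype(int); H,S,V=hsv.T; x,y,z=P.T
d=P*1000-p; u=d@np.array([np.cos(.196),np.sin(.196),0]); v=d@np.array([-np.sin(.196),np.cos(.196),0])
k=(u>15)&(u<125)&(abs(v)<30)&(z<.12)
A=np.c_[u[k],v[k],np.ones(k.sum())]; sol=np.linalg.lstsq(A,z[k]*1000,rcond=None)[0]; print(k.sum(),'floor slope deg',np.degrees(sol[:2]),'z at handle',sol[2])
```

```text
[ 449.51147968 -318.11627018   66.13073379] -78.9441626971419 [-9.68505924e-04  1.45334354e-03  9.99998475e-01] [-0.01142683 -0.50193279 -0.27291228] 0.0
486 floor slope deg [-0.0722195   0.06646705] z at handle -0.09056885992698777
```

The gripper came back empty, so the tray slipped out. I'll look for it.

Run:
```python
from m import *
c=cap('scene'); np.save('lost.npy',c,allow_pickle=True); d=cap('top');  np.save('lostt.npy',d,allow_pickle=True)
a=cv2.resize(c['image'][100:310,190:440],None,fx=1.6,fy=1.6*1.0); b=cv2.resize(d['image'][150:270,210:460],(400,192))
cv2.imwrite('pics/lost.png',cv2.resize(np.vstack([a,b])[:,:,::-1],None,fx=1.1,fy=1.1))
```

```text
(no output)
```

View pics/lost.png

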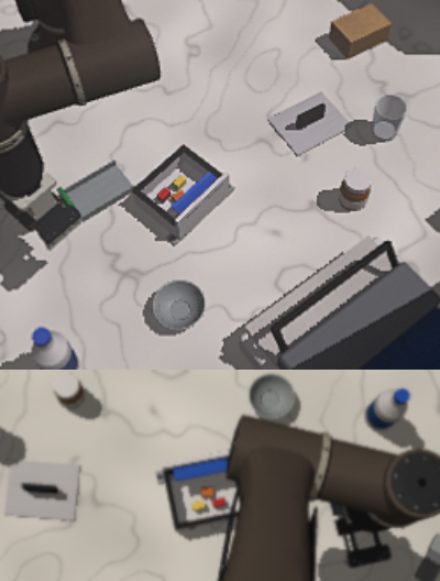

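The tray lies upright between the gripper and the tank, with its handle at about (64,197) in this picture and its far end close to the tank's side. The blocks are still in the tank. Next I measure its attitude.

Run:
```python
from m import *
c=np.load('lost.npy',allow_pickle=True).item(); px,P=cloud(c); hsv=cv2.cvtColor(c['image'],cv2.COLOR_RGB2HSV)[px[:,1],px[:,0]].astype(int); H,S,V=hsv.T; x,y,z=P.T
q=(px[:,0]>195)&(px[:,0]<290)&(px[:,1]>170)&(px[:,1]<250)
g=q&(abs(H-60)<20)&(S>80); rect(P[g],'green'); print((P[g][::4]*1000).round())
# tray floor by gray colour region: plane fits in image patch
for (a,b) in [(100,190),(90,200),(80,205),(115,185),(125,183),(60,225),(110,170)]:
    u,v=190+a/1.76,100+b/1.76; k=(abs(px[:,0]-u)<1.6)&(abs(px[:,1]-v)<1.6); print((a,b),(P[k].mean(0)*1000).round(1),hsv[k].mean(0).round())
k=q&(z>.003)&(z<.045)&(y<-.11); rect(P[k],'tray region')
```

```text
green 33 [ 388.9 -244.4] [15.5 65.4] 88.6 mean [ 392.9 -246.9   48.1]
[[ 368. -244.   51.]
 [ 378. -249.   54.]
 [ 383. -248.   52.]
 [ 391. -244.   53.]
 [ 363. -236.    0.]
 [ 403. -251.   54.]
 [ 410. -247.   53.]
 [ 414. -246.   51.]
 [ 422. -246.   53.]]
(100, 190) [ 395.9 -173.3    2.7] [114.   7. 132.]
(90, 200) [ 405.2 -204.7    3.6] [113.   8. 133.]
(80, 205) [ 401.6 -226.2    2.9] [115.   8. 134.]
(115, 185) [ 402.5 -142.4    2.2] [110.   8. 134.]
(125, 183) [ 412.7 -122.3    2.6] [111.   8. 133.]
(60, 225) [ 536.8 -304.5  197.9] [136.  10.  52.]
(110, 170) [ 365.  -129.9    3. ] [115.   7. 129.]
tray region 1042 [ 389.2 -178.8] [338.4 348. ] 53.9 mean [ 417.  -186.4    8.7]
```

The tray stands flat on the counter: floor at z ≈ 2.7 mm everywhere, handle top at 52, origin about 180 mm from the tank, and clear of the approach. Step 2 is therefore met as it lies, so I move on to the cover.

Call:
arm_command(
  series=[
    {"linear": [0, 0, -40], "rot": [0, 0, 0], "gripper": -1},
    {"linear": [0, 0, -40], "rot": [0, 0, 0], "gripper": -1},
    {"linear": [-36, -12, -12], "rot": [0, 0, 0], "gripper": 0},
    {"linear": [-36, -12, -12], "rot": [0, 0, 0], "gripper": 0},
    {"linear": [-36, -12, -12], "rot": [0, 0, 0], "gripper": 0},
    {"linear": [-36, -12, -12], "rot": [0, 0, 0], "gripper": 0},
    {"linear": [-36, -12, -12], "rot": [0, 0, 0], "gripper": 0},
    {"linear": [-36, -12, -12], "rot": [0, 0, 0], "gripper": 0},
    {"linear": [-36, -12, -12], "rot": [0, 0, 0], "gripper": 0},
    {"linear": [-36, -12, -12], "rot": [0, 0, 0], "gripper": 0},
  ],
)

```text
clock: 10.65
ee_pos: [0.4877, -0.0151, 0.242]
tool_rot: [-2.425, 1.997, -0.0]
force: [0.5, -0.1, 0.9]
opening: 0.0428
gripper_force: 0.0
```

Call:
arm_command(
  series=[
    {"linear": [-36, -12, 0], "rot": [0, 0, 0], "gripper": 0},
    {"linear": [-36, -12, 0], "rot": [0, 0, 0], "gripper": 0},
    {"linear": [-36, -12, 0], "rot": [0, 0, 0], "gripper": 0},
    {"linear": [-36, -12, 0], "rot": [0, 0, 0], "gripper": 0},
    {"linear": [-10, -3, 0], "rot": [0, 0, 3.2], "gripper": 0},
    {"linear": [0, 0, 0], "rot": [0, 0, 6.5], "gripper": 0},
    {"linear": [0, 0, 0], "rot": [0, 0, 6.5], "gripper": 0},
    {"linear": [0, 0, 0], "rot": [0, 0, 0], "gripper": 0},
    {"linear": [0, 0, 0], "rot": [0, 0, 0], "gripper": 0},
    {"linear": [0, 0, 0], "rot": [0, 0, 0], "gripper": 0},
  ],
)

```text
clock: 11.48
ee_pos: [0.5085, 0.1438, 0.241]
tool_rot: [2.123, -2.315, -0.0]
force: [0.4, -0.2, 0.1]
opening: 0.0441
gripper_force: 0.0
```

Run:
```python
from m import *
p,M,s=pose(); print(p,yaw(),s['opening'],s['clock'])
c=np.load('w2.npy',allow_pickle=True).item()
for c,n in((c,'w2'),(cap('wrist'),'now')):
    px,P=cloud(c); x,y,z=P.T; k=(np.hypot(x-.528,y-.292)<.1)&(z>.035)&(z<.06); k.any() and rect(P[k],n)
    save(c,'w4.png')
    k=(np.hypot(x-.51,y+.046)<.115); rect(P[k&(z>.052)&(z<.060)],'rim '+n) if (k&(z>.052)&(z<.060)).any() else 0
c=cap('top'); px,P=cloud(c); x,y,z=P.T; k=(np.hypot(x-.51,y+.046)<.115); rect(P[k&(z>.05)&(z<.060)],'rim top')
c=cap('scene');px,P=cloud(c); x,y,z=P.T; k=(np.hypot(x-.51,y+.046)<.115)&(z>.066)&(z<.085); rect(P[k],'backwall+flap scene')
print(toolshift([527.8,292.8,22]))
```

```text
[508.47753948 143.79082038 240.99775275] -94.95879845515654 0.04408626462408143 11.4833
w2 518 [527.2 291.9] [70.6 11.4] 84.8 mean [526.6 289.1  45.7]
rim w2 2967 [510.2 -46.7] [121.  151.7] 10.3 mean [491.5 -47.9  56.7]
now 240 [529.6 309.8] [35.7 11.5] 85.0 mean [529.4 309.3  46.6]
rim now 1845 [504.7   5.8] [130.8  46.9] 11.1 mean [489.9  15.4  56.7]
rim top 273 [512.4 -45.6] [123.  150.2] 10.7 mean [494.7 -49.7  55.8]
backwall+flap scene 322 [561.3 -38.7] [ 42.1 152.9] 11.6 mean [565.4 -39.8  72.4]
[-150.17413294   -6.03205027  219.06031607]
```

Call:
arm_command(
  series=[
    {"linear": [-25, -1, 15], "rot": [0, 0, 0], "gripper": 0},
    {"linear": [-25, -1, 15], "rot": [0, 0, 0], "gripper": 0},
    {"linear": [-25, -1, 15], "rot": [0, 0, 0], "gripper": 0},
    {"linear": [-25, -1, 15], "rot": [0, 0, 0], "gripper": 0},
    {"linear": [-25, -1, 15], "rot": [0, 0, 0], "gripper": 0},
    {"linear": [-25, -1, 15], "rot": [0, 0, 0], "gripper": 0},
    {"linear": [0, 0, 30], "rot": [0, 0, 0], "gripper": 0},
    {"linear": [0, 0, 30], "rot": [0, 0, 0], "gripper": 0},
    {"linear": [0, 0, 0], "rot": [0, 0, 0], "gripper": 0},
    {"linear": [0, 0, 0], "rot": [0, 0, 0], "gripper": 0},
  ],
)

```text
clock: 12.47
ee_pos: [0.5273, 0.2919, 0.0899]
tool_rot: [2.117, -2.315, 0.001]
force: [1.5, 0.2, 0.4]
opening: 0.0437
gripper_force: 0.0
```

Run:
```python
from m import *
p,M,s=pose(); print(p,yaw(),M[:,2],toolshift([527.5,292.7,11]))
```

```text
[527.32875979 291.8726699   89.91670277] -95.11329615094066 [-0.00268117 -0.00297214 -0.99999199] [-1.09177211 -0.28665715 78.91315249]
```

Call:
arm_command(
  series=[
    {"linear": [-0.5, -0.2, 30], "rot": [0, 0, 0], "gripper": 0},
    {"linear": [-0.5, 0, 30], "rot": [0, 0, 0], "gripper": 0},
    {"linear": [0, 0, 19], "rot": [0, 0, 0], "gripper": 0},
    {"linear": [0, 0, 0], "rot": [0, 0, 0], "gripper": 0},
    {"linear": [0, 0, 0], "rot": [0, 0, 0], "gripper": -1},
    {"linear": [0, 0, 0], "rot": [0, 0, 0], "gripper": -1},
    {"linear": [0, 0, 0], "rot": [0, 0, 0], "gripper": -1},
    {"linear": [0, 0, 0], "rot": [0, 0, 0], "gripper": -1},
    {"linear": [0, 0, 0], "rot": [0, 0, 0], "gripper": -1},
    {"linear": [0, 0, 0], "rot": [0, 0, 0], "gripper": -1},
  ],
)

```text
clock: 13.3
ee_pos: [0.5285, 0.2942, 0.013]
tool_rot: [-2.119, 2.318, 0.0]
force: [-2.0, -0.9, 5.8]
opening: 0.0119
gripper_force: 30.0
```

Run:
```python
from m import *
p,M,s=pose(); print(p,yaw(),M[:,2],s['opening'],s['gripper_force'],s['force'])
a=np.radians(yaw());
```

```text
[528.50953705 294.22339293  12.96538935] -95.1452655433075 [ 6.94448343e-04  9.78132441e-04 -9.99999280e-01] 0.011873582728182848 30.001409947872162 [-2.01944076 -0.86355214  5.80999027]
```

Call:
arm_command(
  series=[
    {"linear": [0, 0, -10], "rot": [0, 0, 0], "gripper": -1},
    {"linear": [0, 0, -30], "rot": [0, 0, 0], "gripper": -1},
    {"linear": [0, 0, -30], "rot": [0, 0, 0], "gripper": -1},
    {"linear": [0, 0, -25], "rot": [0, 0, 0], "gripper": -1},
    {"linear": [15, 1.3, 0], "rot": [0, 0, 0], "gripper": -1},
    {"linear": [30, 2.6, 0], "rot": [0, 0, 0], "gripper": -1},
    {"linear": [35, 3, 0], "rot": [0, 0, 0], "gripper": -1},
    {"linear": [35, 3, 0], "rot": [0, 0, 0], "gripper": -1},
    {"linear": [35, 3, 0], "rot": [0, 0, 0], "gripper": -1},
    {"linear": [35, 3, 0], "rot": [0, 0, 0], "gripper": -1},
  ],
)

```text
clock: 14.13
ee_pos: [0.4946, 0.1092, 0.107]
tool_rot: [2.119, -2.318, -0.001]
force: [1.2, -0.6, -1.6]
opening: 0.0115
gripper_force: 30.0
```

Call:
arm_command(
  series=[
    {"linear": [35, 3, 0], "rot": [0, 0, 0], "gripper": -1},
    {"linear": [35, 3, 0], "rot": [0, 0, 0], "gripper": -1},
    {"linear": [35, 3, 0], "rot": [0, 0, 0], "gripper": -1},
    {"linear": [30, 2.5, 0], "rot": [0, 0, 0], "gripper": -1},
    {"linear": [20, 1.8, 0], "rot": [0, 0, 0], "gripper": -1},
    {"linear": [11, 1, 0], "rot": [0, 0, -2.5], "gripper": -1},
    {"linear": [0, 0, 0], "rot": [0, 0, -5], "gripper": -1},
    {"linear": [0, 0, 0], "rot": [0, 0, -5], "gripper": -1},
    {"linear": [0, 0, 0], "rot": [0, 0, -3], "gripper": -1},
    {"linear": [0, 0, 0], "rot": [0, 0, 0], "gripper": -1},
  ],
)

```text
clock: 14.97
ee_pos: [0.4661, -0.0534, 0.1071]
tool_rot: [2.414, -2.01, -0.001]
force: [0.0, 1.0, -0.9]
opening: 0.0115
gripper_force: 30.0
```

```bash
cat > look.py <<'E'
from m import *
p,M,s=pose(); print(p,'tank',tk(p),'yaw',yaw(),M[:,2],'f',s['force'],s['moment'],s['gripper_force'],s['opening'],s['clock'])
for n in ('scene','top'):
    c=cap(n); px,P=cloud(c); x,y,z=P.T; Q=np.array([tk(v) for v in P*1000]); im=cv2.cvtColor(c['image'],cv2.COLOR_RGB2HSV)[px[:,1],px[:,0]].astype(int)
    zc=p[2]-13+4
    k=(abs(Q[:,2]-zc)<2.5)&(abs(Q[:,0]-tk(p)[0])<75)&(abs(Q[:,1])<95)&(im[:,1]<60)&(im[:,2]>70)
    if k.any(): rect(P[k],'cover '+n); A=np.c_[Q[k][:,:2]-tk(p)[:2],np.ones(k.sum())]; r=np.linalg.lstsq(A,Q[k][:,2],rcond=None)[0]; print('slope deg',np.degrees(r[:2]),'ztop',r[2],'expected',zc)
    b=(abs(im[:,0]-115)<15)&(im[:,1]>120)&(abs(Q[:,1])<60)&(Q[:,0]>20)&(Q[:,0]<80)
    if b.any(): print('flap z pct',np.percentile(Q[b][:,2],[5,50,95]).round(1), 'x min/max',np.percentile(Q[b][:,0],[2,98]).round(1))
    g=(abs(im[:,0]-60)<20)&(im[:,1]>80)&(np.hypot(x-.391,y+.247)<.06); g.any() and print('tray handle',(P[g].mean(0)*1000).round())
E
python3 look.py
```

```text
[466.05906691 -53.43067297 107.06581184] tank [-44.86359594   1.18757514 107.06581184] yaw -79.5476248827748 [-6.02290679e-04 -3.53789237e-05 -9.99999818e-01] f [ 0.02535412  1.02635631 -0.8636653 ] [ 0.0646201  -0.01651149  0.02480362] 29.998649954795837 0.01150644823652678 14.9667
cover scene 437 [466.1 -56.1] [118.8 149.4] 9.4 mean [482.9 -77.4  98.1]
slope deg [ 0.09795473 -0.13475214] ztop 97.9740760229113 expected 98.06581184140818
flap z pct [64.  67.9 72.1] x min/max [32.5 54.5]
tray handle [ 408. -247.   43.]
cover top 210 [431.4 -61.3] [ 45.3 147.2] 11.9 mean [428.  -61.8  98.3]
slope deg [0.24555106 0.14074374] ztop 98.42864889018549 expected 98.06581184140818
tray handle [ 394. -244.   46.]
```

Call:
arm_command(
  series=[
    {"linear": [0, 0, 8], "rot": [0, 0, 0], "gripper": -1},
    {"linear": [0, 0, 9], "rot": [0, 0, 0], "gripper": -1},
    {"linear": [0, 0, 8], "rot": [0, 0, 0], "gripper": -1},
    {"linear": [0, 0, 5], "rot": [0, 0, 0], "gripper": -1},
    {"linear": [0, 0, 3], "rot": [0, 0, 0], "gripper": -1},
    {"linear": [0, 0, 1.5], "rot": [0, 0, 0], "gripper": -1},
    {"linear": [0, 0, 0], "rot": [0, 0, 0], "gripper": -1},
    {"linear": [0, 0, 0], "rot": [0, 0, 0], "gripper": -1},
    {"linear": [0, 0, 0], "rot": [0, 0, 0], "gripper": -1},
    {"linear": [0, 0, 0], "rot": [0, 0, 0], "gripper": -1},
  ],
)

```text
clock: 15.9
ee_pos: [0.4668, -0.053, 0.0728]
tool_rot: [-2.412, 2.012, -0.0]
force: [-0.4, -0.5, -1.2]
opening: 0.0115
gripper_force: 30.0
```

```bash
python3 look.py
```

```text
[466.84068725 -52.9745461   72.75208097] tank [-44.01247684   1.49511108  72.75208097] yaw -79.65491490198627 [ 2.91554442e-04  8.30595878e-05 -9.99999954e-01] f [-0.41432012 -0.47220033 -1.23242736] [ 0.11840724 -0.04692387  0.0178406 ] 29.99983012676239 0.01148027742738845 15.9
cover scene 395 [467.7 -55. ] [119.1 148.6] 10.0 mean [483.  -78.3  63.8]
slope deg [ 0.26321338 -0.24266242] ztop 63.6405836937154 expected 63.752080972266825
flap z pct [64.7 68.9 72.7] x min/max [32.1 55.7]
tray handle [ 409. -247.   42.]
cover top 190 [431.2 -59.9] [ 43.  147.8] 10.5 mean [427.  -50.6  63.8]
slope deg [-1.2075294   0.09673387] ztop 62.960563392472345 expected 63.752080972266825
tray handle [ 394. -244.   46.]
```

Call:
arm_command(
  series=[
    {"linear": [0, 0, 1], "rot": [0, 0, 0], "gripper": -1},
    {"linear": [0, 0, 1.2], "rot": [0, 0, 0], "gripper": -1},
    {"linear": [0, -2, 0], "rot": [0, 0, 0], "gripper": -1},
    {"linear": [0, -4, 0], "rot": [0, 0, 0], "gripper": -1},
    {"linear": [0, -4, 0], "rot": [0, 0, 0], "gripper": -1},
    {"linear": [0, -4, 0], "rot": [0, 0, 0], "gripper": -1},
    {"linear": [0, -4, 0], "rot": [0, 0, 0], "gripper": -1},
    {"linear": [0, -2, 0], "rot": [0, 0, 0], "gripper": -1},
    {"linear": [0, 0, 0], "rot": [0, 0, 0], "gripper": -1},
    {"linear": [0, 0, 0], "rot": [0, 0, 0], "gripper": -1},
  ],
)

```text
clock: 16.83
ee_pos: [0.4862, -0.0495, 0.0701]
tool_rot: [2.412, -2.012, -0.001]
force: [0.3, 0.6, -1.3]
opening: 0.0119
gripper_force: 30.0
```

```bash
python3 look.py
```

```text
[486.24271545 -49.45212072  70.08839999] tank [-24.29333021   1.45723064  70.08839999] yaw -79.66375626570911 [-6.82692920e-04 -1.02965390e-04 -9.99999762e-01] f [ 0.27001218  0.60896443 -1.27149786] [ 0.07650785 -0.00566733  0.04455464] 29.99955117702484 0.011939950486738467 16.8333
cover scene 384 [486.5 -52.4] [119.7 147.6] 10.4 mean [499.1 -80.9  61.2]
slope deg [0.13050365 0.07652075] ztop 61.22350323193993 expected 61.08839998500291
flap z pct [63.7 68.4 72.6] x min/max [31.6 55.3]
tray handle [ 418. -247.   41.]
cover top 201 [455.5 -55.2] [ 52.4 147.4] 10.5 mean [449.1 -49.6  61.3]
slope deg [0.47626692 0.13827124] ztop 61.633298079832485 expected 61.08839998500291
tray handle [ 394. -244.   47.]
```

Call:
arm_command(
  series=[
    {"linear": [0, -2, 0], "rot": [0, 0, 0], "gripper": -1},
    {"linear": [0, -3, 0], "rot": [0, 0, 0], "gripper": -1},
    {"linear": [0, -3, 0], "rot": [0, 0, 0], "gripper": -1},
    {"linear": [0, -3, 0], "rot": [0, 0, 0], "gripper": -1},
    {"linear": [0, -3, 0], "rot": [0, 0, 0], "gripper": -1},
    {"linear": [0, -3, 0], "rot": [0, 0, 0], "gripper": -1},
    {"linear": [0, -3, 0], "rot": [0, 0, 0], "gripper": -1},
    {"linear": [0, -2, 0], "rot": [0, 0, 0], "gripper": -1},
    {"linear": [0, 0, 0], "rot": [0, 0, 0], "gripper": -1},
    {"linear": [0, 0, 0], "rot": [0, 0, 0], "gripper": -1},
  ],
)

```text
clock: 17.77
ee_pos: [0.5079, -0.0455, 0.0701]
tool_rot: [2.412, -2.012, -0.001]
force: [0.2, 0.5, -1.3]
opening: 0.0118
gripper_force: 30.0
```

```bash
python3 look.py
```

```text
[507.86525182 -45.50073363  70.12929006] tank [-2.31271928  1.44042046 70.12929006] yaw -79.65827141958998 [-5.86785841e-04 -9.14937698e-05 -9.99999824e-01] f [ 0.17999612  0.47364201 -1.3149849 ] [ 0.09488435 -0.04669148  0.04915967] 29.999639689922333 0.011764776672063342 17.7667
cover scene 317 [514.9 -47.5] [135.5 146.3] 10.9 mean [514.6 -82.5  61.1]
slope deg [-0.09148296  0.10509525] ztop 61.206577958506564 expected 61.12929006008295
flap z pct [64.7 68.4 73.1] x min/max [34.6 57.5]
tray handle [ 426. -249.   28.]
cover top 230 [481.5 -50.9] [ 60.9 148.3] 10.5 mean [474.  -40.1  61.2]
slope deg [ 0.23341066 -0.13921808] ztop 61.35530258092906 expected 61.12929006008295
tray handle [ 392. -244.   45.]
```

Call:
arm_command(
  series=[
    {"linear": [0, -1, 0], "rot": [0, 0, 0], "gripper": -1},
    {"linear": [0, -1, 0], "rot": [0, 0, 0], "gripper": -1},
    {"linear": [0, -1, 0], "rot": [0, 0, 0], "gripper": -1},
    {"linear": [0, -0.7, 0], "rot": [0, 0, 0], "gripper": -1},
    {"linear": [0, 0, 0], "rot": [0, 0, 0], "gripper": -1},
    {"linear": [0, 0, 0], "rot": [0, 0, 0], "gripper": -1},
    {"linear": [0, 0, 0.7], "rot": [0, 0, 0], "gripper": -1},
    {"linear": [0, 0, 0.7], "rot": [0, 0, 0], "gripper": -1},
    {"linear": [0, 0, 0], "rot": [0, 0, 0], "gripper": -1},
    {"linear": [0, 0, 0], "rot": [0, 0, 0], "gripper": -1},
  ],
)

```text
clock: 18.7
ee_pos: [0.5115, -0.0448, 0.0688]
tool_rot: [2.412, -2.012, -0.0]
force: [-1.1, 0.9, 0.5]
opening: 0.0116
gripper_force: 30.0
```

```bash
python3 look.py
```

```text
[511.45778815 -44.83823529  68.84360252] tank [ 1.34039059  1.44351335 68.84360252] yaw -79.65363417785758 [-4.36266610e-04 -8.66273579e-05 -9.99999901e-01] f [-1.12144912  0.94915852  0.51370934] [0.09118074 0.36303823 0.08986015] 30.001574456691742 0.01162430734344265 18.7
cover scene 285 [517.8 -46.3] [130.7 146.8] 9.9 mean [514.6 -82.4  59.9]
slope deg [-0.13412661  0.06323949] ztop 59.88549735809795 expected 59.84360252076016
flap z pct [62.6 68.8 72.5] x min/max [27.9 56.6]
tray handle [ 426. -249.   21.]
cover top 249 [484.8 -49.4] [ 65.2 146.5] 10.4 mean [477.3 -37.9  60.1]
slope deg [0.14640374 0.00363207] ztop 60.137268717478854 expected 59.84360252076016
tray handle [ 392. -244.   45.]
```

Call:
arm_command(
  series=[
    {"linear": [0, 0, 0.5], "rot": [0, 0, 0], "gripper": -1},
    {"linear": [0, 0, 0.5], "rot": [0, 0, 0], "gripper": -1},
    {"linear": [0, 0, 0.5], "rot": [0, 0, 0], "gripper": -1},
    {"linear": [0, 0, 0.5], "rot": [0, 0, 0], "gripper": -1},
    {"linear": [0, 0, 0.5], "rot": [0, 0, 0], "gripper": -1},
    {"linear": [0, 0, 0.5], "rot": [0, 0, 0], "gripper": -1},
    {"linear": [0, 0, 0.5], "rot": [0, 0, 0], "gripper": -1},
    {"linear": [0, 0, 0.5], "rot": [0, 0, 0], "gripper": -1},
    {"linear": [0, 0, 0], "rot": [0, 0, 0], "gripper": -1},
    {"linear": [0, 0, 0], "rot": [0, 0, 0], "gripper": -1},
  ],
)

```text
clock: 19.63
ee_pos: [0.5115, -0.0449, 0.0651]
tool_rot: [2.413, -2.012, -0.0]
force: [-4.7, 0.9, 6.6]
opening: 0.0113
gripper_force: 30.0
```

```bash
python3 look.py
```

```text
[511.5112928  -44.87361094  65.139724  ] tank [ 1.38663026  1.39906025 65.139724  ] yaw -79.64749365991388 [-2.61070122e-04 -1.58740561e-04 -9.99999953e-01] f [-4.6948272   0.89813829  6.55520788] [0.39083649 1.40558005 0.01318962] 30.00285565853119 0.011291792450082121 19.6333
cover scene 302 [517.6 -47.7] [130.  148.1] 10.1 mean [513.5 -84.7  56.4]
slope deg [-0.08511358  0.24798876] ztop 56.52027969418855 expected 56.139724001486044
flap z pct [64.1 68.5 73.2] x min/max [33.7 56.2]
tray handle [ 427. -249.   22.]
cover top 225 [484.9 -50.8] [ 64.4 150. ] 11.9 mean [479.2 -37.3  56.2]
slope deg [-0.13854965 -0.0206666 ] ztop 56.134140619736634 expected 56.139724001486044
tray handle [ 392. -244.   44.]
```

Call:
arm_command(
  series=[
    {"linear": [0, 0, 0.4], "rot": [0, 0, 0], "gripper": -1},
    {"linear": [0, 0, 0.4], "rot": [0, 0, 0], "gripper": -1},
    {"linear": [0, 0, 0.4], "rot": [0, 0, 0], "gripper": -1},
    {"linear": [0, 0, 0.3], "rot": [0, 0, 0], "gripper": -1},
    {"linear": [0, 0, 0], "rot": [0, 0, 0], "gripper": -1},
    {"linear": [0, 0, 0], "rot": [0, 0, 0], "gripper": -1},
    {"linear": [0, 0, 0], "rot": [0, 0, 0], "gripper": -1},
    {"linear": [0, 0, 0], "rot": [0, 0, 0], "gripper": -1},
    {"linear": [0, 0, 0], "rot": [0, 0, 0], "gripper": -1},
    {"linear": [0, 0, 0], "rot": [0, 0, 0], "gripper": -1},
  ],
)

```text
clock: 20.57
ee_pos: [0.5115, -0.0449, 0.0639]
tool_rot: [2.413, -2.012, -0.0]
force: [-5.0, 1.1, 8.8]
opening: 0.0114
gripper_force: 30.0
```

```bash
python3 look.py
python3 - <<'E'
from m import *
c=cap('scene'); cv2.imwrite('pics/end.png',cv2.resize(c['image'][130:270,200:360,::-1],None,fx=4,fy=4,interpolation=cv2.INTER_CUBIC))
E
```

```text
[511.52058059 -44.85673187  63.8980393 ] tank [ 1.39881246  1.4139854  63.8980393 ] yaw -79.64470659018349 [-1.43248294e-04 -1.46999246e-04 -9.99999979e-01] f [-4.95268873  1.0530766   8.83300153] [0.50023385 1.85618339 0.00359858] 30.003313422203064 0.01138894507599007 20.5667
cover scene 294 [517.9 -47.8] [129.7 145. ] 11.0 mean [513.6 -85.5  54.8]
slope deg [-0.0262986  -0.11394817] ztop 54.75601968150658 expected 54.898039301390114
flap z pct [64.7 67.7 73.1] x min/max [33.3 56.4]
tray handle [ 426. -249.   20.]
cover top 223 [483.7 -49.5] [ 64.2 146.2] 10.7 mean [478.  -36.   55.2]
slope deg [ 0.00024811 -0.04752795] ztop 55.19444201714612 expected 54.898039301390114
tray handle [ 392. -244.   45.]
```

View pics/end.png

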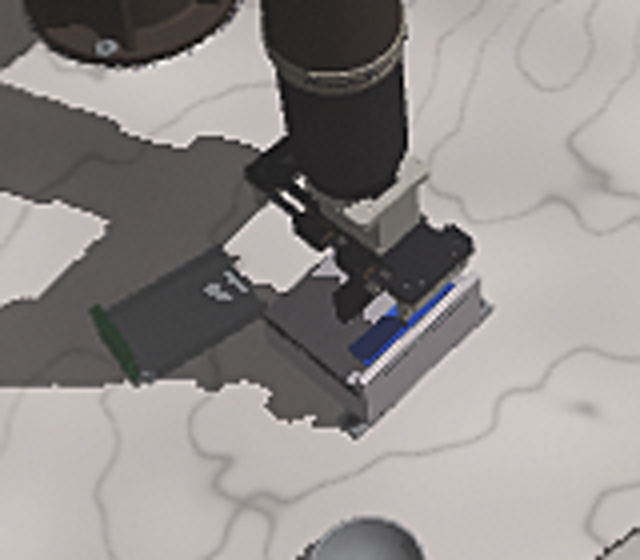

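The final view shows the cover on the tank with its edge under the level blue flap (about (400,325)), and the tray flat beside the tank with its handle at about (115,345). The cover's top face is at 55 mm, so the seal is sunk nearly 5 mm.

```bash
python3 -c "
from station import bot
print(bot.job_done())"
```

```text
the job is handed in; nothing more can be done
None
```

I handed the job in at about 21 s, with no verdict returned: all three blocks are in the tank, the cover is home under the level flap with the seal pressed about 5 mm, and the tray is flat beside the tank, but it slipped from the gripper on the way back rather than being set down.

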